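# Load the serving boards into the carrier and hold it up

### The job

The two small wooden boards are drying on edge in the steel rack. Stand both on edge in the wooden carrier, one in the slot on each side of its handle and fully down, while the carrier stands on the worktop; then let go of the boards, take the carrier by its handle bar and lift it about 10 cm off the worktop, never tipping it. Finish while still holding the loaded carrier level and still in the air, and leave the jar, the egg cup and the ramekin where they are.

Things in the scene. Friction and masses are not known exactly. Their poses are not given: they have to be found in the camera images.
- carrier: loose pale wooden carrier, 0.4 kg. Base 160 (x) x 150 (y) x 12 mm, origin at the centre of its underside. Two slots along its x at y = +-55 mm: 14 mm wide, 124 mm between end stops, rail tops at z = 40 mm. At y = 0 two end posts (x = +-70, 28 mm wide, to z = 128 mm) carry a handle bar along x: 16 mm thick in y, 22 mm high, top at z = 126 mm, 128 mm clear between posts
- handle (a point): middle of the top of the carrier's handle bar, 126 mm above the carrier's underside; the bar runs along the carrier's x
- slot_a (a point): centre of the floor of the carrier slot at its y = +55 mm (floor 12 mm above the carrier's underside)
- slot_b (a point): centre of the floor of the carrier slot at its y = -55 mm
- board_1: loose rectangular wooden serving board, 110 wide (its x) x 10 thick (its y) x 100 mm tall (its z), about 0.1 kg, with a small dark eyelet in one corner; origin at the middle of the board. Starts upright in the rack
- board_2: second board, identical to board_1
- rack: fixed low steel drying rack, base 130 x 130 x 10 mm, origin at the centre of its underside; the boards stand upright on its base at its y = +38 and -38 mm, in line with its x, between pins that rise to 53 mm. Board tops are at 110 mm. It may be left or right of the carrier
- jar: bystander: jar of olives with a yellow lid, 85 mm across, 110 mm tall, beyond the work; origin at the centre of its underside
- egg_cup: bystander: stoneware egg cup, 50 mm across, 61 mm tall, near the robot between rack and carrier; origin at the centre of its underside
- ramekin: bystander: fluted white ramekin, 97 mm across, 42 mm tall, on the left; origin at the centre of its underside
There are look-alikes about, which are no part of the job. What is shaped like the board_1 but red is not meant. What is shaped like the board_2 but turquoise is not meant.

How it is judged (in metres and radians):
On the way:
1. both boards stand in the carrier's slots, one on each side, let go, with the carrier standing on the worktop (((x of board_1 in the frame of carrier between -0.014 and 0.014 m and y of board_1 in the frame of carrier between 0.047 and 0.063 m and z of board_1 in the frame of carrier between 0.054 and 0.075 m and angle between the y axis of each of board_1, board_2 and the y axis of carrier, either way round below 0.2 rad and x of board_2 in the frame of carrier between -0.014 and 0.014 m and y of board_2 in the frame of carrier between -0.063 and -0.047 m and z of board_2 in the frame of carrier between 0.054 and 0.075 m) or (x of board_1 in the frame of carrier between -0.014 and 0.014 m and y of board_1 in the frame of carrier between -0.063 and -0.047 m and z of board_1 in the frame of carrier between 0.054 and 0.075 m and angle between the y axis of each of board_1, board_2 and the y axis of carrier, either way round below 0.2 rad and x of board_2 in the frame of carrier between -0.014 and 0.014 m and y of board_2 in the frame of carrier between 0.047 and 0.063 m and z of board_2 in the frame of carrier between 0.054 and 0.075 m)) and height (world z) of carrier below 0.01 m and angle between carrier's own z axis and vertical below 0.05 rad and contact force between the fingers and board_1 below 0.1 N and contact force between the fingers and board_2 below 0.1 N), for 0.2 s.
At the end, for the whole second after the job is handed in: carrier held in the fingers, underside 60-160 mm up, tilt under 0.1 rad, still (0.03 m/s, 0.15 rad/s), clear of rack and bystanders; a board in each slot: within 14 mm along it, 8 mm across it, 0.2 rad of its plane, board centre 54-75 mm above the underside (((x of board_1 in the frame of carrier between -0.014 and 0.014 m and y of board_1 in the frame of carrier between 0.047 and 0.063 m and z of board_1 in the frame of carrier between 0.054 and 0.075 m and angle between the y axis of each of board_1, board_2 and the y axis of carrier, either way round below 0.2 rad and x of board_2 in the frame of carrier between -0.014 and 0.014 m and y of board_2 in the frame of carrier between -0.063 and -0.047 m and z of board_2 in the frame of carrier between 0.054 and 0.075 m) or (x of board_1 in the frame of carrier between -0.014 and 0.014 m and y of board_1 in the frame of carrier between -0.063 and -0.047 m and z of board_1 in the frame of carrier between 0.054 and 0.075 m and angle between the y axis of each of board_1, board_2 and the y axis of carrier, either way round below 0.2 rad and x of board_2 in the frame of carrier between -0.014 and 0.014 m and y of board_2 in the frame of carrier between 0.047 and 0.063 m and z of board_2 in the frame of carrier between 0.054 and 0.075 m)) and height (world z) of carrier between 0.06 and 0.16 m and angle between carrier's own z axis and vertical below 0.1 rad and linear speed of carrier below 0.03 m/s and angular speed of carrier below 0.15 rad/s and contact force between the fingers and carrier above 1 N and contact force between carrier and rack below 0.3 N and contact force between carrier and jar below 0.3 N and contact force between carrier and egg_cup below 0.3 N and contact force between carrier and ramekin below 0.3 N); the arm keeps its last pose, push and grip.
It fails at once if the carrier is tipped by more than 0.3 rad (angle between carrier's own z axis and vertical above 0.3 rad).
It fails at once if a bystander is moved more than 25 mm or tipped (distance of any of jar, egg_cup, ramekin from where it was at the start of the episode above 0.025 m or angle between any of jar, egg_cup, ramekin's own z axis and vertical above 0.35 rad).
It also fails if it takes over 67 s, if anything falls off the work surface, if the arm or the gripper's body presses on something with over 40 N, if the wrist force passes 120 N, or if a joint passes its speed limit or range.

### The arm

A 6-joint arm with a two-finger parallel gripper is mounted at the origin on a cart in front of the work surface, level with it; the furniture and walls round the work are solid. World frame = base frame: x ahead of the robot, y to its left, z up, the work surface at z = 0. Lengths are in m, angles in degrees, forces in N, time in s.
With the tool pointing down it reaches from about 0.4 to 0.825 m from the base axis. Payload 7 kg.
Tool frame: the origin (TCP) lies at the very end of the fingers, on their centre line; the grasp point (between the pads) lies 19 mm behind it (ctrl.grip_depth is the distance from the TCP to the grasp point, in m); z points along the fingers, y is the line along which they close (so a half turn about z gives the same grasp; the last joint's range is limited). The gripper opens to 88 mm and grips with 3 to 60 N. Pads are 19 mm wide; open, the fingers measure 130 mm over their backs; the gripper's body (78 mm by 193 mm) begins 47 mm behind the grasp point.
Start: joints at [-51.503, 20.546, 0.682, 0, -70.136, -16.507], TCP at [0.253, -0.626, 0.227] pointing down, gripper open.
Joint ranges: [-176.03, 176.03], [-82.01, 121.73], [-58.28, 71.71], [-173.87, 95.51], [-174.79, -0.11], [-173.66, 173.66]. Speed limits (degrees/s): [136.94, 136.94, 172.46, 180, 180, 180].

### API

Orientations are given as [roll, pitch, yaw] about the fixed x, y, z axes, in that order (R = Rz(yaw) Ry(pitch) Rx(roll)).
In Python, from plant import get_obs, eyes, ctrl, spotter gives the robot as it stands.
- The arm moves only by the shell command python3 -m crank 'ROWS'. ROWS is JSON, one flat list of numbers, 7 for each row, row after row: the turn, a rotation vector about the tool's x, y, z in rad, then the shift along the tool's x, y, z in mm, then the opening, from 0 (shut) to 1 (fully open). A call has 1 to 5 rows; each row shifts and turns the commanded pose from where the row before left it, along the tool's axes as they then stand; what a row does not reach is not made up. A row lasts 1/8 s, in which the tool goes at most 62.5 mm and 10.7 degrees, less where a joint would pass 70% of its speed; a pose out of reach is approached as far as the arm can. A call is refused whole if a number of a shift passes 62.5 or a number of a turn 0.188, either way. A call with a gripper value outside its range is refused whole. The fingers move at their own pace and stop on an object; the grip force is fixed at half the most. Time passes only in rows, so rows that do not move let the fingers close. It gives the time, the measured TCP pose, the force, the opening and the grip force at its end, in the units of the state.
- get_obs(): the state, without advancing time (a new reading comes with each control period).
- eyes.snapshot(name): name is "scene" or "top" or "wrist"; returns the picture (384x512x3 uint8, blue, green, red); there is no depth.
- eyes.camera_model(name): a dict with "fx", "fy", "cx", "cy" (pixels), "extrinsics" (4x4, takes a point from camera to world coordinates). Camera axes: x right, y down, z forward; pixel columns grow to the right and rows downward; lengths in m; the calibration is good to about 2 mm. A picture is of the moment at which its call begins: read the wrist's pose just before it. camera_model takes no time and is no camera call; for the wrist camera it gives the pose at the moment of the call.
- ctrl.close_job(): hands the job in; it is judged then, once.
Trained networks look in the newest picture that a camera, given by its name, has taken for a name from the list of things; names that differ only in an ending like _2 or _b are one class to them, and where a whole thing is asked for, a point or a joint stands for the part that bears it (a point fixed in the world has none). Each returns a list of dicts, best first, with "p" (0 to 1); they miss things now and then, are a little off and sometimes report something else, mostly with a low value. They report only what shows in the picture. A call takes as long as a camera call. They do not tell look-alikes from the thing itself.
- spotter.outline_of(camera, target): "region" (384x512 bool, what is visible of it) and "rect" ([left, top, width, height] in pixels, round what is visible of it).
- spotter.place_of(camera, target): "location" ([column, row] in pixels: a listed point, or the origin of a listed thing).
The state is a dict: "clock": time; "joint_pos": joint angles; "qvel": joint speeds; "tau": joint torques, N m; "tool_pos": TCP position; "orientation": TCP orientation; "force": force on the tool from outside, world axes, zero at the start; "moment": the same for the moment, N m; "opening": finger opening in m; "gripper_force": force on a finger pad.
Only numpy, scipy, OpenCV 4.12 (cv2) and the standard library are available. Lean on these libraries where they do the work, as an engineer would, in place of code of your own. Each camera call takes 0.05 s, during which the arm holds its last target. There are 200 camera calls.

## Working session

There is one attempt and no reset: what is moved stays moved. The work goes in short steps, Python scripts to look and compute and a shell command to move; the robot and the scene stay as the last step left them, time stands still between calls to the robot, and variables do not carry over. Pictures are saved under pics/ and viewed, at most 12 in all, crops included, and the job is handed in when it is done.

```bash
ls; mkdir -p pics
python3 - <<'E'
from plant import get_obs, eyes, ctrl, spotter
import cv2,numpy as np
o=get_obs();print(o['clock'],o['tool_pos'],o['orientation'],o['opening'],ctrl.grip_depth)
a=eyes.snapshot("top");b=eyes.snapshot("scene")
cv2.imwrite("pics/top.png",a);cv2.imwrite("pics/scene.png",b)
for c in("top","scene"):
  m=eyes.camera_model(c);print(c,m['fx'],m['fy'],m['cx'],m['cy'],np.round(m['extrinsics'],4).tolist())
  for t in("carrier","handle","slot_a","board_1","rack","jar","egg_cup","ramekin"):
    print(t,[(np.round(d['location']).tolist(),round(d['p'],2)) for d in spotter.place_of(c,t)])
print(get_obs()['clock'])
E
```

```text
pics
0.0 [ 0.25253094 -0.62546058  0.22562175] [ 1.79905382e+02 -9.49893943e-03 -1.58015067e+02] 0.08753958869445595 0.0188
top 346.7374154483266 346.7374154483266 253.67040145166823 190.9036826740191 [[0.0198, -0.9979, 0.0622, 0.5049], [-0.9994, -0.0216, -0.028, 0.0479], [0.0293, -0.0616, -0.9977, 1.0393], [0.0, 0.0, 0.0, 1.0]]
carrier [([170.0, 222.0], 0.68)]
handle [([161.0, 219.0], 0.78)]
slot_a [([152.0, 227.0], 0.9), ([193.0, 216.0], 0.65)]
board_1 [([344.0, 220.0], 0.93), ([316.0, 226.0], 0.82), ([386.0, 203.0], 0.8), ([270.0, 186.0], 0.54)]
rack [([324.0, 224.0], 0.74), ([314.0, 225.0], 0.35)]
jar [([258.0, 137.0], 0.59)]
egg_cup [([259.0, 239.0], 0.6)]
ramekin [([117.0, 169.0], 0.77), ([193.0, 217.0], 0.33)]
scene 499.8360074556254 499.8360074556254 252.73014735330165 185.58783752759456 [[-0.4391, -0.549, 0.7112, -0.4336], [-0.8983, 0.2568, -0.3565, 0.5389], [0.0131, -0.7954, -0.6059, 0.9691], [0.0, 0.0, 0.0, 1.0]]
carrier [([198.0, 259.0], 0.88)]
handle [([194.0, 226.0], 0.65)]
slot_a [([211.0, 248.0], 0.66), ([178.0, 269.0], 0.57)]
board_1 [([324.0, 204.0], 0.66), ([269.0, 194.0], 0.57)]
rack [([198.0, 260.0], 0.23)]
jar [([236.0, 182.0], 0.66)]
egg_cup [([286.0, 236.0], 0.69)]
ramekin [([116.0, 239.0], 0.91)]
0.9
```

View pics/top.png

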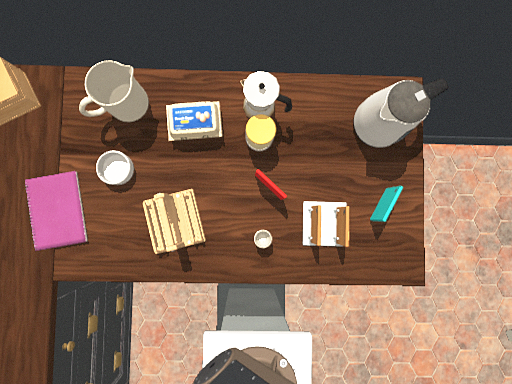

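View pics/scene.png

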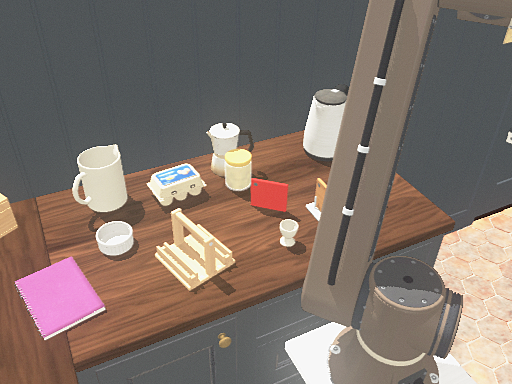

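The top view shows the rack at (326,224) with boards at columns ~316 and ~344, the carrier at (174,221), slightly rotated, the egg cup at (263,239), the red decoy at (270,186) and the turquoise one at (387,204). Next I'll measure positions from the detector and colour segmentation.

```bash
cat > h.py <<'E'
from plant import get_obs, eyes, ctrl, spotter
import cv2,numpy as np
from scipy.spatial.transform import Rotation as R
def ray(m,uv,z):
    T=np.array(m['extrinsics']);uv=np.atleast_2d(uv)
    d=np.c_[(uv[:,0]-m['cx'])/m['fx'],(uv[:,1]-m['cy'])/m['fy'],np.ones(len(uv))]@T[:3,:3].T
    return (T[:3,3]+d*((z-T[2,3])/d[:,2])[:,None])[:,:2]
def proj(m,P):
    T=np.linalg.inv(np.array(m['extrinsics']));p=np.atleast_2d(P)@T[:3,:3].T+T[:3,3]
    return np.c_[p[:,0]/p[:,2]*m['fx']+m['cx'],p[:,1]/p[:,2]*m['fy']+m['cy']]
E
python3 - <<'E'
from h import *
m=eyes.camera_model("top")
for n,uv,z in(("b1",(344,220),.06),("b2",(316,226),.06),("rack",(324,224),0),("car",(170,222),0),("handle",(161,219),.126),("sa",(152,227),.012),("sb",(193,216),.012),("jar",(258,137),0),("egg",(259,239),0)):
  print(n,ray(m,uv,z).round(3))
a=cv2.imread("pics/top.png")
c=np.vstack([cv2.resize(a[180:265,280:380],None,fx=4,fy=4,interpolation=cv2.INTER_CUBIC)]),cv2.resize(a[180:265,130:230],None,fx=4,fy=4,interpolation=cv2.INTER_CUBIC)
cv2.imwrite("pics/crop.png",np.hstack(c))
E
```

```text
b1 [[ 0.489 -0.238]]
b2 [[ 0.47  -0.158]]
rack [[ 0.475 -0.195]]
car [[0.472 0.265]]
handle [[0.483 0.262]]
sa [[0.457 0.314]]
sb [[0.491 0.196]]
jar [[0.734 0.009]]
egg [[ 0.426 -0.   ]]
```

View pics/crop.png

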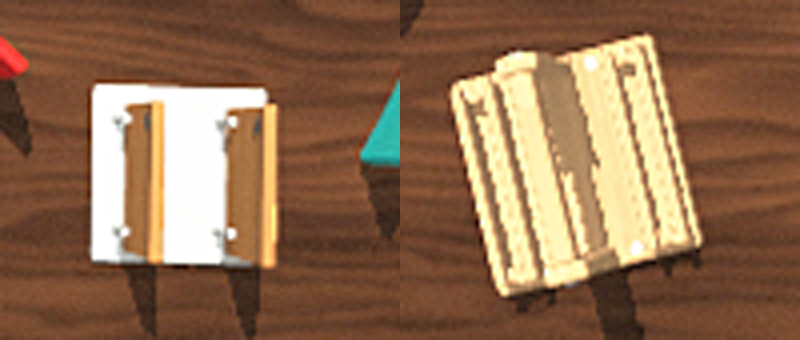

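Run:
```python
from h import *
m=eyes.camera_model("top")
f=lambda l,ox,oy:[(ox+x/4,oy+y/4) for x,y in l]
def yaw(p): d=p[0]-p[1]; return np.degrees(np.arctan2(d[1],d[0])),np.linalg.norm(d),p.mean(0)
print("left",yaw(ray(m,f([(158,102),(155,263)],280,180),.11)))
print("right",yaw(ray(m,f([(272,105),(269,267)],280,180),.11)))
print("rackbase",ray(m,f([(93,86),(93,264),(268,88)],280,180),.01))
c=ray(m,f([(102,298),(52,92),(253,36),(300,245)],130,180),.04)
print("railcorners",c,c.mean(0),yaw(c[[1,0]]),yaw(c[[2,3]]))
print("bar",yaw(ray(m,f([(118,56),(170,270)],130,180),.128)))
# wrist cam in tool frame
o=get_obs();w=eyes.camera_model("wrist");E=np.array(w['extrinsics'])
T=np.eye(4);T[:3,:3]=R.from_euler('xyz',o['orientation'],degrees=True).as_matrix();T[:3,3]=o['tool_pos']
print(np.round(np.linalg.inv(T)@E,3),w['fx'])
```

```text
left (np.float64(-0.6110820088081358), np.float64(0.10765187921458272), array([ 0.47343865, -0.15585803]))
right (np.float64(-0.9010831999723599), np.float64(0.1085661763976433), array([ 0.47254235, -0.23301319]))
rackbase [[ 0.54059427 -0.12957275]
 [ 0.40891852 -0.13102132]
 [ 0.54182901 -0.26112797]]
railcorners [[0.38066219 0.29440771]
 [0.52572454 0.33523994]
 [0.56889664 0.19365697]
 [0.42036135 0.15575647]] [0.47391118 0.24476527] (np.float64(15.720878839839713), np.float64(0.15069955360299458), array([0.45319336, 0.31482382])) (np.float64(14.314242270424817), np.float64(0.1532944246536952), array([0.49462899, 0.17470672]))
bar (np.float64(15.580253497896754), np.float64(0.14325387471542375), array([0.47926683, 0.24891128]))
[[ 0.    -0.957 -0.29   0.079]
 [ 1.     0.001 -0.002  0.001]
 [ 0.002 -0.29   0.957 -0.157]
 [ 0.     0.     0.     1.   ]] 306.8121347728532
```

The crop puts the boards' top edges at world (0.473,-0.156) and (0.4725,-0.233), yaw about -0.7°. The carrier is near (0.476,0.248), yaw about 15.5°. Spans match the given sizes (108/110, 132/130, 150/150 mm). I'll go above the left board and look with the wrist camera.

```bash
python3 -m crank '[0,0,0.131,0,0,0,1, 0,0,0.131,0,0,0,1, 0,0,0.131,0,0,0,1, 0,0,0,-24.5,52,0,1, 0,0,0,-24.5,52,0,1]'; python3 -m crank '[0,0,0,-24.5,52,0,1, 0,0,0,-24.5,52,0,1, 0,0,0,-24.5,52,0,1, 0,0,0,-24.5,52,0,1, 0,0,0,-24.5,52,0,1]';  python3 -m crank '[0,0,0,-24.5,52,0,1, 0,0,0,-24.5,53.5,0,0.75,0,0,0,0,0,0,0.75]'
python3 - <<'E'
from h import *
import json
o=get_obs();w=eyes.camera_model("wrist");a=eyes.snapshot("wrist")
cv2.imwrite("pics/w1.png",a);w['extrinsics']=np.array(w['extrinsics']).tolist();json.dump(w,open("w1.json","w"))
print(o['clock'],o['tool_pos'],o['orientation'],o['opening'],o['force'])
E
```

```text
clock: 1.52
tool_pos: [0.3028, -0.5214, 0.226]
orientation: [180.0, -0.0, 179.4]
force: [1.7, -1.2, 0.6]
opening: 0.0877
gripper_force: 0.0
clock: 2.15
tool_pos: [0.4282, -0.2618, 0.227]
orientation: [-180.0, 0.1, 179.5]
force: [1.2, -0.9, -0.3]
opening: 0.0879
gripper_force: 0.0
clock: 2.52
tool_pos: [0.4791, -0.1553, 0.2268]
orientation: [180.0, 0.1, 179.7]
force: [-0.2, -0.6, 0.0]
opening: 0.0736
gripper_force: 0.0
2.525 [ 0.47909778 -0.15532976  0.22681203] [1.79987515e+02 5.44129807e-02 1.79749145e+02] 0.07360041248377358 [-0.23935921 -0.57958028  0.01597894]
```

View pics/w1.png

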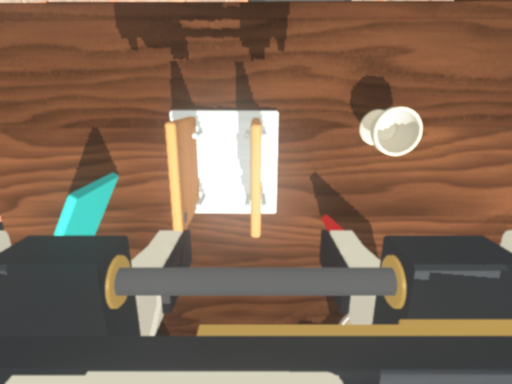

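The wrist view is clear. Our board's top strip runs from (256,119) to (256,237) and the other board's from (172,123) to (179,230), both in the white rack. I'll project these at z=0.11.

Run:
```python
from h import *
import json
w=json.load(open("w1.json"))
for s in([(256,119.5),(256,237)],[(172,123),(179,231)]):
  p=ray(w,s,.11);d=p[1]-p[0];print(p.round(4),p.mean(0),np.linalg.norm(d),np.degrees(np.arctan2(d[1],d[0])))
```

```text
[[ 0.4167 -0.1543]
 [ 0.5284 -0.1547]] [ 0.47254011 -0.15452999] 0.11167622374238391 -0.19517207394191224
[[ 0.4194 -0.2276]
 [ 0.5218 -0.2294]] [ 0.47056928 -0.22851173] 0.10239029087346345 -0.9770778122596901
```

```bash
python3 -m crank '[0,0,0,6,0,40,0.75, 0,0,0,0,0,45,0.75, 0,0,0,0,0,40,0.75, 0,0,0,0,0,27,0.75, 0,0,0,0,0,0,0.75]'; python3 -m crank '[0,0,0,0,0,0,0, 0,0,0,0,0,0,0, 0,0,0,0,0,0,0, 0,0,0,0,0,0,0, 0,0,0,0,0,0,0]'; python3 -m crank '[0,0,0,0,0,-10,0, 0,0,0,0,0,-20,0, 0,0,0,0,0,-40,0, 0,0,0,0,0,-50,0, 0,0,0,0,0,-50,0]'
```

```text
clock: 3.2
tool_pos: [0.4696, -0.1594, 0.073]
orientation: [-180.0, -0.3, 179.4]
force: [0.3, -0.1, 1.3]
opening: 0.0656
gripper_force: 0.0
clock: 3.82
tool_pos: [0.4716, -0.1583, 0.0748]
orientation: [180.0, 0.0, 179.5]
force: [-0.5, 0.6, 0.3]
opening: 0.0209
gripper_force: 0.0
clock: 4.45
tool_pos: [0.4711, -0.1584, 0.2467]
orientation: [-180.0, 0.0, 179.5]
force: [1.1, 0.4, -1.5]
opening: 0.0096
gripper_force: 29.9
```

```bash
python3 -m crank '[0,0,0,1,40,-10,0, 0,0,0,1,55,-10,0, 0,0,0,1,60,0,0, 0,0,0,1,60,0,0, 0,0,0,1,60,0,0]'; python3 -m crank '[0,0,0,1,60,0,0, 0,0,-0.093,1,55,0,0, 0,0,-0.093,0,30,0,0, 0,0,-0.093,0,0,0,0, 0,0,0,0,0,0,0]'
python3 - <<'E'
from h import *
import json
o=get_obs();w=eyes.camera_model("wrist");a=eyes.snapshot("wrist")
cv2.imwrite("pics/w2.png",a);w['extrinsics']=np.array(w['extrinsics']).tolist();json.dump(w,open("w2.json","w"))
print(o['clock'],o['tool_pos'],o['orientation'],o['opening'],o['force'])
for t,z in(("handle",.126),("slot_a",.012)):
  for d in spotter.place_of("wrist",t): print(t,d['p'],d['location'],ray(w,d['location'],z))
E
```

```text
clock: 5.08
tool_pos: [0.4685, 0.1185, 0.2655]
orientation: [180.0, 0.1, 179.5]
force: [2.3, 0.1, -1.0]
opening: 0.0096
gripper_force: 30.0
clock: 5.7
tool_pos: [0.4653, 0.2618, 0.2648]
orientation: [-180.0, -0.0, -164.5]
force: [-1.3, 0.3, -1.3]
opening: 0.0097
gripper_force: 30.0
5.7 [0.46528481 0.26178803 0.26479427] [-1.79990192e+02 -1.83316147e-02 -1.64531107e+02] 0.009666648970085965 [-1.34889302  0.34017398 -1.33224685]
handle 0.9 [245.4, 188.0] [[0.4734     0.25382134]]
slot_a 0.95 [286.6, 166.9] [[0.46198115 0.30492544]]
slot_a 0.94 [206.1, 165.3] [[0.48910988 0.19887085]]
```

View pics/w2.png

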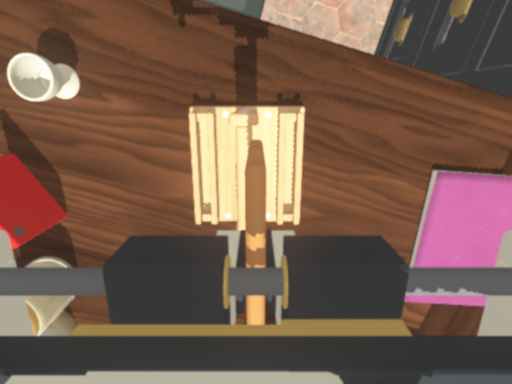

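The image shows the carrier centred at (247,165) with slots vertical in view, and the held board edge-on over it. I'll enlarge the carrier to measure the slots within 1–2 mm.

Run:
```python
import cv2
a=cv2.imread("pics/w2.png");cv2.imwrite("pics/w2c.png",cv2.resize(a[98:232,182:312],None,fx=4.4,fy=4.4,interpolation=cv2.INTER_CUBIC))
```

```text
(no output)
```

View pics/w2c.png

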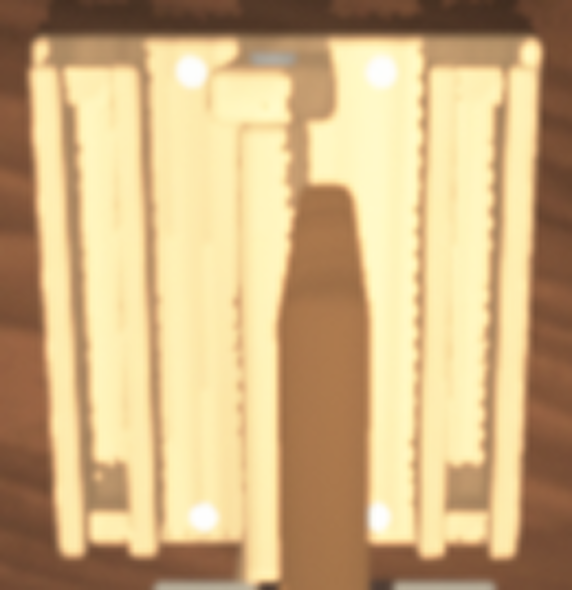

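Run:
```python
from h import *
import json
w=json.load(open("w2.json"))
P=lambda l,z:ray(w,[(182+(x+.5)/4.4-.5,98+(y+.5)/4.4-.5) for x,y in l],z)
def r(n,l,z):
  p=P(l,z);d=p[1]-p[0];print(n,p.mean(0).round(4),np.linalg.norm(d).round(4),np.degrees(np.arctan2(d[1],d[0])).round(2));return p
A=r("outR",[(536,68),(517,556)],.04);B=r("outL",[(32,68),(60,556)],.04)
print("ctr",(A.mean(0)+B.mean(0))/2, np.linalg.norm(A.mean(0)-B.mean(0)))
r("slotR",[(482,68),(468,556)],.04);r("slotL",[(85,68),(107,556)],.04)
r("base",[(37,38),(542,38)],.012)
r("barL",[(240,125),(246,585)],.126)
r("screwsL",[(192,72),(203,517)],.012);r("screwsR",[(381,72),(378,517)],.012)
o=spotter.place_of("top","handle")
for t,z in(("handle",.126),("slot_a",.012)):
  eyes.snapshot("top") if t=="handle" else 0
  for d in spotter.place_of("top",t): print(t,d['p'],ray(eyes.camera_model("top"),d['location'],z))
```

```text
outR [0.4578 0.3202] 0.144 15.79
outL [0.4948 0.1865] 0.1441 15.28
ctr [0.4762979  0.25336654] 0.13871292584489517
slotR [0.4617 0.3059] 0.144 15.73
slotL [0.491  0.2004] 0.1441 15.21
base [0.3995 0.2329] 0.1476 105.49
barL [0.4686 0.2438] 0.1072 15.21
screwsL [0.484  0.2262] 0.1399 15.32
screwsR [0.4689 0.2804] 0.1399 15.79
slot_a 0.8 [[0.49532483 0.19060451]]
```

```bash
python3 -m crank '[0,0,0,-8,22,0,0, 0,0,0,0,21.5,20,0, 0,0,0,0,0,50,0, 0,0,0,0,0,50,0, 0,0,0,0,0,13,0]'; python3 -m crank '[0,0,0,0,0,0,0,0,0,0,0,0,0,0]'
python3 - <<'E'
from h import *
import json
o=get_obs();w=eyes.camera_model("wrist");a=eyes.snapshot("wrist")
cv2.imwrite("pics/w3.png",a);w['extrinsics']=np.array(w['extrinsics']).tolist();json.dump(w,open("w3.json","w"))
print(o['clock'],o['tool_pos'],o['orientation'],o['opening'],o['force'])
E
```

```text
clock: 6.68
tool_pos: [0.4605, 0.3048, 0.1286]
orientation: [-179.8, -0.3, -164.6]
force: [0.8, -0.3, -1.2]
opening: 0.01
gripper_force: 30.0
clock: 6.92
tool_pos: [0.4628, 0.3068, 0.1336]
orientation: [179.9, 0.2, -164.5]
force: [1.0, 0.3, 0.2]
opening: 0.0095
gripper_force: 30.0
6.925 [0.46284535 0.3067919  0.13361247] [ 1.79916707e+02  1.62038270e-01 -1.64523693e+02] 0.009486924845976307 [0.964409   0.27607007 0.24249034]
```

View pics/w3.png

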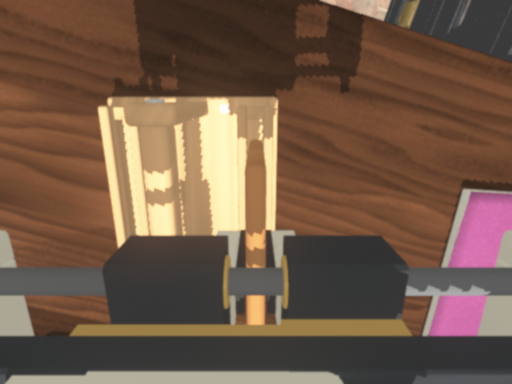

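```bash
python3 -m crank '[0,0,0,0,0,8,0, 0,0,0,0,0,8,0, 0,0,0,0,0,8,0, 0,0,0,0,0,0,0]'; python3 -m crank '[0,0,0,0,0,7,0, 0,0,0,0,0,7,0, 0,0,0,0,0,0,0]'
```

```text
clock: 7.48
tool_pos: [0.4613, 0.3051, 0.1066]
orientation: [-179.9, -0.1, -164.5]
force: [0.2, 0.1, -1.4]
opening: 0.0096
gripper_force: 30.0
clock: 7.85
tool_pos: [0.4614, 0.3053, 0.0928]
orientation: [-180.0, -0.1, -164.5]
force: [-0.3, -0.7, -0.8]
opening: 0.0093
gripper_force: 30.0
```

```bash
python3 -m crank '[0,0,0,0,0,5,0, 0,0,0,0,0,4,0, 0,0,0,0,0,0,0]'; python3 -m crank '[0,0,0,0,0,4,0, 0,0,0,0,0,0,0]';  python3 -m crank '[0,0,0,0,0,3,0, 0,0,0,0,0,0,0]'
```

```text
clock: 8.22
tool_pos: [0.4621, 0.3061, 0.0867]
orientation: [180.0, 0.1, -164.5]
force: [-6.6, -2.0, 19.1]
opening: 0.0097
gripper_force: 30.0
clock: 8.48
tool_pos: [0.4633, 0.3067, 0.085]
orientation: [179.9, 0.3, -164.4]
force: [-9.1, -6.3, 33.8]
opening: 0.0099
gripper_force: 30.0
clock: 8.72
tool_pos: [0.4643, 0.3072, 0.083]
orientation: [179.9, 0.4, -164.4]
force: [-7.8, -6.1, 41.2]
opening: 0.0101
gripper_force: 30.0
```

```bash
python3 -m crank '[0,0,0,0,0,-4,0, 0,0,0,0,0,0,0.28, 0,0,0,0,0,0,0.28, 0,0,0,0,0,0,0.28]'; python3 -m crank '[0,0,0,0,0,-15,0.28, 0,0,0,0,0,-40,0.28, 0,0,0,0,0,-50,0.28,0,0,0,0,0,-55,0.5,0,0,0,0,-20,-20,0.75]'; python3 -m crank '[0,0,0,0,-60,0,0.75,0,0,0,0,-60,0,0.75,0,0,0,0,-40,0,0.75, 0,0,0,0,0,0,0.75]'
python3 - <<'E'
from h import *
a=eyes.snapshot("top");s=eyes.snapshot("scene")
f=lambda i,y0,y1,x0,x1,k:cv2.resize(i[y0:y1,x0:x1],None,fx=k,fy=k,interpolation=cv2.INTER_CUBIC)
cv2.imwrite("pics/c4.png",np.hstack([f(a,180,270,130,230,4),f(s,190,280,145,245,4)]))
o=get_obs();print(o['clock'],o['tool_pos'])
E
```

```text
clock: 9.22
tool_pos: [0.4615, 0.3054, 0.0809]
orientation: [-180.0, -0.1, -164.5]
force: [0.3, -0.5, 0.7]
opening: 0.0239
gripper_force: 0.0
clock: 9.85
tool_pos: [0.4681, 0.2876, 0.2665]
orientation: [179.8, 0.3, -164.4]
force: [0.3, 0.6, -1.2]
opening: 0.0395
gripper_force: 0.0
clock: 10.35
tool_pos: [0.5101, 0.1298, 0.2627]
orientation: [180.0, 0.1, -164.7]
force: [-0.1, 0.2, -0.7]
opening: 0.0658
gripper_force: 0.0
10.45 [0.50981718 0.13184145 0.26232243]
```

View pics/c4.png

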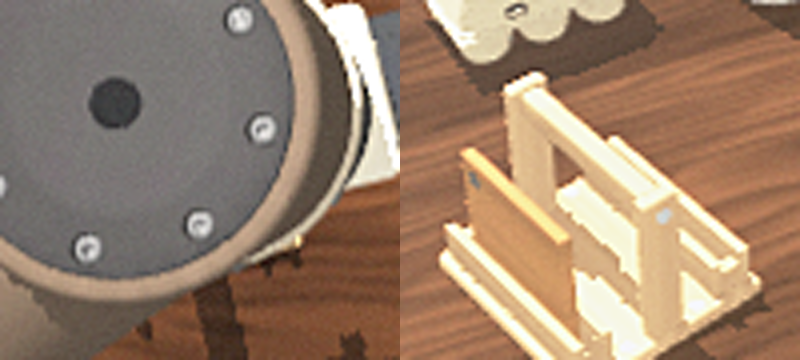

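The scene crop shows board one upright in slot_a, with its top corners at crop (463,150) and (571,237). I'll check its height against the projection and plan the next move.

Run:
```python
from h import *
m=eyes.camera_model("scene")
t=np.radians(15.5);ex=np.array([np.cos(t),np.sin(t),0]);s=np.array([.4615,.3055,.112])
ey=np.array([-np.sin(t),np.cos(t),0])
for z in(.112,.14):
  s[2]=z;print(z,[((proj(m,s+k*.055*ex+.005*ey)-[145,190])*4+[400,0]).round() for k in(1,-1)])
o=get_obs();print(o['tool_pos'],(np.array([.472,-.232])-o['tool_pos'][:2])*1000)
```

```text
0.112 [array([[461., 151.]]), array([[562., 244.]])]
0.14 [array([[456., 118.]]), array([[559., 210.]])]
[0.50981718 0.13184145 0.26232243] [ -37.81717779 -363.8414517 ]
```

```bash
python3 -m crank '[0,0,0,12,-32,0,0.75, 0,0,0,20,-50,0,0.75, 0,0,0,22,-56,0,0.75, 0,0,0,22,-56,0,0.75, 0,0,0,22,-56,0,0.75]'; python3 -m crank '[0,0,0,20,-52,0,0.75, 0,0,0,16,-39.5,0,0.75, 0,0,0.14,0,0,0,0.75, 0,0,0.14,0,0,20,0.75,0,0,0,0,0,0,0.75]'; python3 -m crank '[0,0,0,0,0,0,0.75,0,0,0,0,0,0,0.75]'
```

```text
clock: 11.08
tool_pos: [0.4819, -0.1355, 0.2622]
orientation: [-180.0, 0.1, -164.4]
force: [1.8, 0.2, 0.4]
opening: 0.0658
gripper_force: 0.0
clock: 11.7
tool_pos: [0.4712, -0.2318, 0.2406]
orientation: [180.0, -0.1, 179.5]
force: [-0.7, -0.4, -0.1]
opening: 0.0658
gripper_force: 0.0
clock: 11.95
tool_pos: [0.4722, -0.2324, 0.2424]
orientation: [-180.0, 0.1, 179.6]
force: [0.6, 0.2, 0.0]
opening: 0.0655
gripper_force: 0.0
```

```bash
python3 -m crank '[0,0,0,0,-1,40,0.75, 0,0,0,0,0,50,0.75, 0,0,0,0,0,45,0.75, 0,0,0,0,0,33,0.75, 0,0,0,0,0,0,0]'; python3 -m crank '[0,0,0,0,0,0,0, 0,0,0,0,0,0,0, 0,0,0,0,0,0,0, 0,0,0,0,0,0,0, 0,0,0,0,0,0,0]'; python3 -m crank '[0,0,0,0,0,0,0,0,0,0,0,0,0,0]'
```

```text
clock: 12.58
tool_pos: [0.4702, -0.2334, 0.0719]
orientation: [180.0, -0.3, 179.5]
force: [0.9, 0.2, 0.5]
opening: 0.0605
gripper_force: 0.0
clock: 13.2
tool_pos: [0.4717, -0.2337, 0.0738]
orientation: [-180.0, 0.0, 179.4]
force: [0.7, -0.5, -0.3]
opening: 0.0108
gripper_force: 0.0
clock: 13.45
tool_pos: [0.4716, -0.2334, 0.0737]
orientation: [180.0, 0.0, 179.4]
force: [-0.2, 4.3, 4.6]
opening: 0.01
gripper_force: 30.0
```

```bash
python3 -m crank '[0,0,0,0,0,-10,0, 0,0,0,0,0,-30,0, 0,0,0,0,0,-50,0, 0,0,0,0,0,-50,0, 0,0,0,0,0,-48,0]'; python3 -m crank '[0,0,0,-2,40,0,0, 0,0,0,-2,55,0,0, 0,0,0,-2,60,0,0, 0,0,0,-2,60,0,0, 0,0,0,-2,60,0,0]'; python3 -m crank '[0,0,0,-2,60,0,0, 0,0,0,-2,55,0,0, 0,0,0,0,43,0,0, 0,0,-0.14,0,0,0,0, 0,0,-0.141,0,0,0,0]';python3 -m crank '[0,0,0,0,0,0,0,0,0,0,0,0,0,0]'
```

```text
clock: 14.08
tool_pos: [0.4711, -0.2341, 0.2639]
orientation: [-180.0, 0.0, 179.4]
force: [0.2, -0.4, -1.9]
opening: 0.0096
gripper_force: 30.0
clock: 14.7
tool_pos: [0.4841, 0.0426, 0.2623]
orientation: [-180.0, 0.1, 179.4]
force: [0.8, -1.1, -1.2]
opening: 0.0097
gripper_force: 30.0
clock: 15.32
tool_pos: [0.4898, 0.1994, 0.2617]
orientation: [-180.0, -0.0, -164.2]
force: [-1.0, 0.2, -0.8]
opening: 0.0098
gripper_force: 30.0
clock: 15.58
tool_pos: [0.49, 0.1988, 0.2618]
orientation: [-180.0, 0.0, -164.7]
force: [-0.1, -0.7, -0.6]
opening: 0.0099
gripper_force: 30.0
```

```bash
python3 -m crank '[0,0,0,-1,0.8,0,0,0,0,0,0,0,0,0,0,0,0,0,0,0,0]'
python3 - <<'E'
from h import *
import json
o=get_obs();w=eyes.camera_model("wrist");a=eyes.snapshot("wrist")
print(o['tool_pos'],o['orientation'])
cv2.imwrite("pics/w5.png",cv2.resize(a[80:240,150:410],None,fx=3,fy=3,interpolation=cv2.INTER_CUBIC))
w['extrinsics']=np.array(w['extrinsics']).tolist();json.dump(w,open("w5.json","w"))
for t,z in(("handle",.126),("slot_a",.012)):
  for d in spotter.place_of("wrist",t): print(t,d['p'],d['location'],ray(w,d['location'],z))
E
```

```text
clock: 15.95
tool_pos: [0.4908, 0.2001, 0.2616]
orientation: [180.0, -0.0, -164.5]
force: [0.3, -0.0, -1.2]
opening: 0.0098
gripper_force: 30.0
[0.49075203 0.20008043 0.2615845 ] [ 1.79999922e+02 -4.21820981e-05 -1.64517017e+02]
handle 0.89 [310.9, 182.6] [[0.47533215 0.25277484]]
slot_a 0.87 [253.6, 157.7] [[0.48674258 0.19647745]]
slot_a 0.73 [338.1, 160.1] [[0.45957245 0.30648696]]
```

View pics/w5.png

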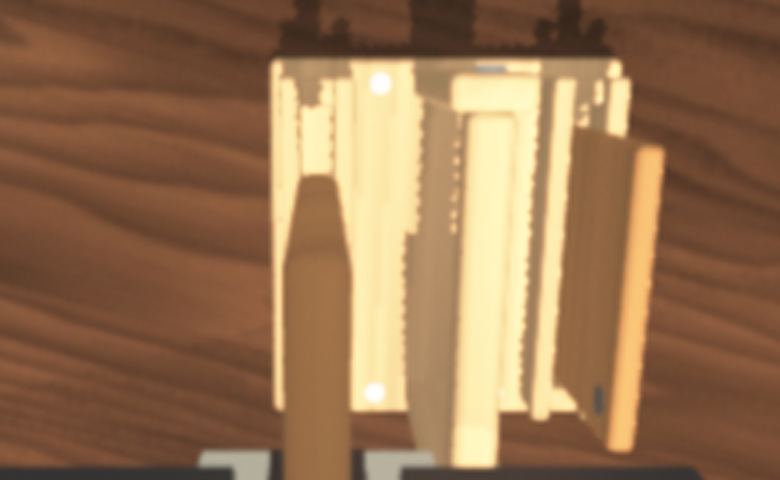

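The crop shows the held board lined up over slot_b (crop column ~317) and the first board standing in slot_a. I'll recheck the carrier pose from its two screws, (380,84) and (375,393).

```bash
python3 - <<'E'
from h import *
import json
w=json.load(open("w5.json"))
for n,l,z in(("screwsL",[(380,84),(375,393)],.012),("slotL",[(317,80),(317,140)],.04)):
  p=ray(w,[(150+(x+.5)/3-.5,80+(y+.5)/3-.5) for x,y in l],z);d=p[1]-p[0]
  print(n,p.mean(0),np.linalg.norm(d),np.degrees(np.arctan2(d[1],d[0])))
E
python3 -m crank '[0,0,0,0,0,40,0, 0,0,0,0,0,50,0, 0,0,0,0,0,40,0, 0,0,0,0,0,16,0, 0,0,0,0,0,0,0]'
```

```text
screwsL [0.48412753 0.22621019] 0.1398741618717404 15.678511740884865
slotL [0.4330689  0.18404562] 0.02328366043903779 15.500857480762246
clock: 16.73
tool_pos: [0.4907, 0.2, 0.1153]
orientation: [-179.9, -0.1, -164.5]
force: [0.1, 0.6, -0.5]
opening: 0.0099
gripper_force: 30.0
```

```bash
python3 -m crank '[0,0,0,0,0,8,0, 0,0,0,0,0,8,0, 0,0,0,0,0,8,0, 0,0,0,0,0,0,0]'; python3 -m crank '[0,0,0,0,0,7,0, 0,0,0,0,0,5,0, 0,0,0,0,0,0,0]'
```

```text
clock: 17.23
tool_pos: [0.4904, 0.1999, 0.091]
orientation: [-180.0, -0.1, -164.5]
force: [-0.7, -0.5, -1.8]
opening: 0.0099
gripper_force: 30.0
clock: 17.6
tool_pos: [0.4905, 0.1999, 0.0791]
orientation: [-180.0, -0.1, -164.5]
force: [0.2, 0.4, -0.3]
opening: 0.0096
gripper_force: 30.0
```

```bash
python3 -m crank '[0,0,0,0,0,4,0, 0,0,0,0,0,0,0, 0,0,0,0,0,0,0.28, 0,0,0,0,0,0,0.28, 0,0,0,0,0,0,0.28]'; python3 -m crank '[0,0,0,0,0,-15,0.28, 0,0,0,0,0,-40,0.28, 0,0,0,0,0,-45,0.35,0,0,0,0,25,-10,0.48,0,0,0,0,28.5,0,0.48]'; python3 -m crank '[0,0,0,0,0,0,0.48, 0,0,0,0,0,0,0.48]'
python3 - <<'E'
from h import *
o=get_obs();s=eyes.snapshot("scene");w=eyes.camera_model("wrist");a=eyes.snapshot("wrist")
print(o['tool_pos'],o['orientation'],o['opening'])
f=lambda i,y0,y1,x0,x1,k:cv2.resize(i[y0:y1,x0:x1],None,fx=k,fy=k,interpolation=cv2.INTER_CUBIC)
cv2.imwrite("pics/c6.png",np.hstack([f(s,190,290,145,245,3.6),f(a,80,240,180,340,2.25)]))
for d in spotter.place_of("wrist","handle"): print(d['p'],d['location'],ray(w,d['location'],.126))
E
```

```text
clock: 18.23
tool_pos: [0.4908, 0.2002, 0.0756]
orientation: [180.0, 0.0, -164.5]
force: [-0.8, 0.7, 0.1]
opening: 0.0243
gripper_force: 0.0
clock: 18.85
tool_pos: [0.477, 0.2526, 0.1884]
orientation: [179.9, 0.2, -164.5]
force: [0.9, 1.1, -0.5]
opening: 0.041
gripper_force: 0.0
clock: 19.1
tool_pos: [0.4763, 0.2515, 0.1861]
orientation: [180.0, 0.0, -164.5]
force: [0.2, -0.4, -0.5]
opening: 0.0421
gripper_force: 0.0
[0.47634495 0.25149811 0.18606948] [ 1.79996155e+02  1.20389300e-02 -1.64459226e+02] 0.04207455683845527
0.56 [259.7, 209.3] [[0.47530125 0.25457168]]
0.46 [21.9, 306.3] [[0.61116174 0.08693831]]
```

View pics/c6.png

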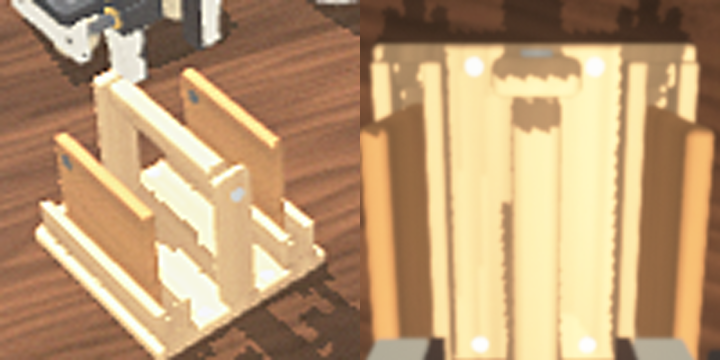

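Both boards are seated in their slots, and the bar sits central between the fingers (crop column ~537 of 360–720). Now I'll grip the handle.

```bash
python3 -m crank '[0,0,0,-0.5,2,20,0.48, 0,0,0,0,0,30,0.48, 0,0,0,0,0,25,0.48, 0,0,0,0,0,13,0.48, 0,0,0,0,0,0,0.48]'; python3 -m crank '[0,0,0,0,0,0,0, 0,0,0,0,0,0,0, 0,0,0,0,0,0,0, 0,0,0,0,0,0,0, 0,0,0,0,0,0,0]'
```

```text
clock: 19.88
tool_pos: [0.4762, 0.2531, 0.097]
orientation: [-179.9, -0.1, -164.5]
force: [-0.1, -0.3, 0.3]
opening: 0.0422
gripper_force: 0.0
clock: 20.5
tool_pos: [0.4766, 0.2538, 0.0981]
orientation: [180.0, 0.0, -164.5]
force: [-1.1, -1.4, 5.7]
opening: 0.0156
gripper_force: 30.0
```

```bash
python3 -m crank '[0,0,0,0,0,-5,0, 0,0,0,0,0,-8,0, 0,0,0,0,0,-10,0, 0,0,0,0,0,-10,0, 0,0,0,0,0,-10,0]'
```

```text
clock: 21.12
tool_pos: [0.4764, 0.2538, 0.1414]
orientation: [180.0, 0.0, -164.5]
force: [-0.3, -0.2, -6.5]
opening: 0.0155
gripper_force: 30.0
```

```bash
python3 -m crank '[0,0,0,0,0,-12,0, 0,0,0,0,0,-14,0, 0,0,0,0,0,-14,0, 0,0,0,0,0,-10,0, 0,0,0,0,0,-6,0]'; python3 -m crank '[0,0,0,0,0,0,0, 0,0,0,0,0,0,0, 0,0,0,0,0,0,0, 0,0,0,0,0,0,0, 0,0,0,0,0,0,0]'
python3 - <<'E'
from h import *
s=eyes.snapshot("scene");w=eyes.snapshot("wrist")
f=lambda i,y0,y1,x0,x1,k:cv2.resize(i[y0:y1,x0:x1],None,fx=k,fy=k)
cv2.imwrite("pics/c7.png",np.hstack([f(s,120,280,120,280,2.4),cv2.resize(w,(512,384))])[:,:800])
print(get_obs()['moment'])
E
```

```text
clock: 21.75
tool_pos: [0.4764, 0.2539, 0.1973]
orientation: [180.0, 0.0, -164.5]
force: [0.6, -0.6, -6.2]
opening: 0.0159
gripper_force: 30.0
clock: 22.38
tool_pos: [0.4763, 0.2537, 0.1964]
orientation: [-180.0, -0.0, -164.5]
force: [-0.1, 0.3, -6.0]
opening: 0.0158
gripper_force: 30.0
[ 0.00352773 -0.00533047 -0.00609455]
```

View pics/c7.png

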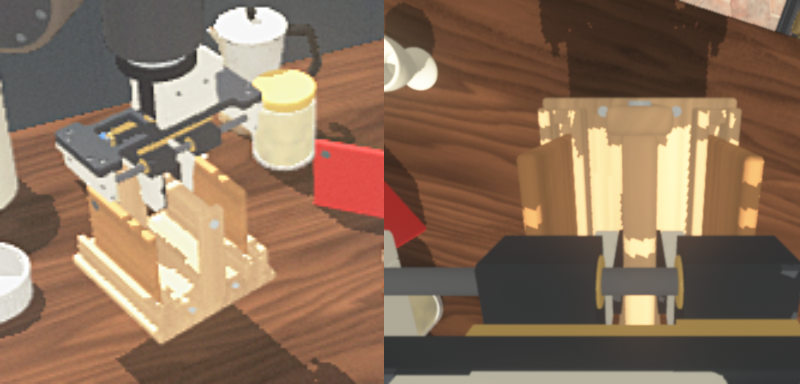

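The carrier hangs level about 98 mm up, with both boards seated and everything else untouched. I'm handing it in.

```bash
python3 -c "
from plant import ctrl
print(ctrl.close_job())"
```

```text
the job is handed in; nothing more can be done
None
```

I stood both boards fully down in the carrier's slots, lifted the carrier by its handle about 98 mm, and handed the job in at about 22 s with it held level and still; no verdict was returned, and the jar, egg cup and ramekin were left alone.

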